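Gauge two heater sleeves, then hold the sprung lid at its index

ROBOT

A 6-joint arm with a two-finger parallel gripper is mounted at the origin on a cart in front of the work surface, level with it; the furniture and walls round the work are solid. World frame = base frame: x ahead of the robot, y to its left, z up, the work surface at z = 0. Lengths are in mm, angles in rad, forces in N, time in s.
With the tool pointing down it reaches from about 400 to 825 mm from the base axis. Payload 7 kg.
Tool frame: the origin (TCP) lies at the very end of the fingers, on their centre line; the grasp point (between the pads) lies 19 mm behind it; z points along the fingers, y is the direction in which the jaws open and shut (so a half turn about z gives the same grasp; the last joint's range is limited). The gripper opens to 88 mm and grips with 3 to 60 N. Pads are 19 mm wide; open, the fingers measure 130 mm over their backs; the gripper's body (78 mm by 193 mm) begins 47 mm behind the grasp point.
Start: joints at [1.476, 0.359, 0.012, 0, -1.224, -0.288], TCP at [252.132, 626.119, 226.561] pointing down, gripper open.
Joint ranges: [-3.07, 3.07], [-1.43, 2.12], [-1.02, 1.25], [-3.03, 1.67], [-3.05, -0], [-3.03, 3.03]. Speed limits (rad/s): [2.39, 2.39, 3.01, 3.14, 3.14, 3.14].

INTERFACE

Orientations are given as a unit quaternion [x, y, z, w].
In Python, from plant import bot gives the robot as it stands. Calls block until the motion is done:
- bot.move_ptp(position, orientation): joint-space move of the TCP to a pose.
- bot.line_to(position, velocity=150, ori=None): straight line of the TCP; ori=None keeps the orientation; velocity is the mean speed in mm/s.
- bot.move_joints(angles): joint-space move.
- bot.move_gripper(opening, force=None): finger opening in mm; force is the grip in N (None keeps the last); returns when the fingers have stopped.
- bot.pause(seconds).
- bot.solve_ik(position, orientation): joint angles nearest the present ones, or None.
- bot.read_state(): the state.
- bot.camera(name): name is "side" or "top" or "wrist"; returns the picture (480x640x3 uint8, red, green, blue); there is no depth.
- bot.get_calibration(name): a dict with "fx", "fy", "cx", "cy" (pixels), "view" (4x4, takes a point from world to camera coordinates); the wrist camera has in their place "T_tool_cam" (4x4, takes a point from camera to tool coordinates, whose origin is the TCP and whose axes are the flange's). Camera axes: x right, y up, looking along -z (the intrinsics and any distortion apply to the point x, -y, -z); pixel columns grow to the right and rows downward; lengths in mm; the calibration is good to about 2 mm. The wrist camera is an equidistant fisheye: a pixel r from the principal point sees the ray r / f radians off the axis. A picture is of the moment at which its call begins: read the wrist's pose just before it. get_calibration takes no time and is no camera call.
A pose or a line that the arm cannot do raises bot.Unreachable and nothing moves.
- bot.close_job(): hands the job in, once; it reports no verdict.
The state is a dict: "t": time; "joint_pos": joint angles; "qvel": joint speeds; "tau": joint torques, N m; "tcp_pos": TCP position; "eef_rot": TCP orientation; "contact_force": force on the tool from outside, world axes, zero at the start; "moment": the same for the moment, N m; "width": finger opening in mm.
Only numpy, scipy, OpenCV 4.12 (cv2) and the standard library are available. Lean on these libraries where they do the work, as an engineer would, in place of code of your own. Each camera call takes 0.05 s, during which the arm holds its last target.

TASK

One of the two adapter sleeves slides right down the gauge pin and the other binds part-way: leave the one that fits fully home on the pin, ready for me, and stand the one that binds upright in the reject tray. Then lift the dry-block heater's sprung lid until the pointer on the lid meets the index tooth set on the side quadrant, and finish while still holding it there so that I can load the sleeve; going well past the index trips the heater's cut-out, so don't. Leave the index and everything else on the bench as they are.

Things in the scene. Friction and masses are not known exactly. Their poses are not given: they have to be found in the camera images.
- sleeve_1_centre (a point): centre (half-way up) of one loose aluminium adapter sleeve: a plain upright tube, outside diameter 30 mm, 46 mm tall, about 50 g, z along the bore. It stands on the bench at the start. The two sleeves look alike from outside and both mouths are 18.4 mm wide, but ONE of them (which one must be found by trying it on the gauge pin) narrows inside to 14.2 mm from 14 mm past either mouth, so it stops about 20 mm down the pin, standing about 19 mm proud of home
- sleeve_2_centre (a point): centre (half-way up) of the other loose aluminium sleeve; same outside, same words
- gauge_tip (a point): top of the bullet-nosed dark steel gauge pin, pin diameter 16 mm (1.2 mm clearance a side in the good sleeve), nose tapering over the top 10 mm to 8 mm wide. The pin stands upright 40 mm above a collar (25 mm wide, 3 mm high) on a fixed square steel base; this point is 55 mm above the bench. A sleeve that is home rests on the collar, its underside 40 mm below this point and its top 6 mm above it
- gauge: the gauge, fixed: square steel base 78 x 78 x 12 mm, pin in its middle; origin at the centre of its underside, z up
- tray: the reject tray, fixed: open shallow steel tray, 156 mm (its x) by 126 mm (its y), 22 mm high, walls and floor 3 mm; origin at the centre of its underside
- heater: the dry-block heater, fixed: white box with rounded edges 210 mm (x) by 200 mm (y), 100 mm high, with a grey cover; origin at the centre of its underside; its front with the control panel faces its own -x, its left is its own +y. The lid lies over its top, hinged along the rear edge; the quadrant plate stands on its left side, reaching 235 mm above the bench
- lid_bar (a point): middle of the grip bar by which the lid is lifted, a steel rod 10 mm thick lying along the heater's y, 94 mm clear between its two posts, 34 mm above the lid's top face, near the lid's front edge; this point moves with the lid. It is 159 mm above the bench when shut. From the hinge axis it lies 188 mm to the front and 52.5 mm up (lid shut). Lifting takes about 5 N at the bar (along its arc) at first and 7 to 9 N at the index; let go, the lid snaps shut
- lid_hinge (a point): point on the lid's hinge axis (along the heater's y), midway across the heater; 106 mm above the bench
- lid (a joint): lid angle in rad: 0 shut, grows as the front edge lifts, stop at 1.1; sprung shut
- index (a joint): angle in rad, on the same axis and scale as the lid's, at which the index is clamped (0.42 to 0.72): pointer and tooth meet when the lid's angle equals it
- lid_pointer (a point): tip of the dark flat pointer on the left side of the lid, 140 mm from the hinge axis; level with the axis when shut
- index_tooth (a point): tip of the index tooth: a small dark clamp with a round steel thumb screw on the quadrant plate's graduated arc, at the left side of the heater; tip 140 mm from the hinge axis, its z axis pointing the way that the pointer travels on opening
- wash_bottle: bystander: white squeeze bottle with blue cap and bent spout, 209 mm tall, origin under it
- beaker: bystander: white plastic beaker, 69 mm wide, 83 mm tall, origin under it
- tape_roll: bystander: roll of beige tape lying flat, 104 mm wide, 25 mm high, origin under it
- bench_timer: bystander: small white timer, 72 x 66 x 21 mm, origin under it
- marker: bystander: blue and white marker lying down, 135 mm long, 17 mm thick, origin under it
- tweezers: bystander: steel tweezers lying down, 129 mm long, origin under them
- pipette: bystander: hand pipette lying down, 254 mm long, origin under it
- vial: bystander: white capped vial standing, 25 mm wide, 56 mm tall, origin under it

How it is judged (in metres and radians):
On the way, in this order (a step that is already met when the one before it is completed fails the run):
1. the fitting sleeve is home on the gauge pin and the binding one stands in the reject tray, both let go (((horizontal distance between sleeve_1_centre and gauge_tip below 0.004 m and z of sleeve_1_centre in the frame of gauge below 0.0415 m and angle between sleeve_1_centre's own z axis and vertical below 0.15 rad and x of sleeve_2_centre in the frame of tray between -0.065 and 0.065 m and y of sleeve_2_centre in the frame of tray between -0.05 and 0.05 m and z of sleeve_2_centre in the frame of tray below 0.032 m and angle between sleeve_2_centre's own z axis and vertical below 0.2 rad) or (horizontal distance between sleeve_2_centre and gauge_tip below 0.004 m and z of sleeve_2_centre in the frame of gauge below 0.0415 m and angle between sleeve_2_centre's own z axis and vertical below 0.15 rad and x of sleeve_1_centre in the frame of tray between -0.065 and 0.065 m and y of sleeve_1_centre in the frame of tray between -0.05 and 0.05 m and z of sleeve_1_centre in the frame of tray below 0.032 m and angle between sleeve_1_centre's own z axis and vertical below 0.2 rad)) and contact force between each of sleeve_1, sleeve_2 and the arm below 0.1 N and contact force between each of sleeve_1, sleeve_2 and the fingers below 0.1 N), for 0.2 s.
2. the lid is held by the fingers with its pointer at the index tooth (distance between lid_pointer and index_tooth below 0.008 m and velocity of joint lid between -0.05 and 0.05 rad/s and contact force between lid and the fingers above 2 N), for 0.3 s.
At the end, for the whole second after the job is handed in: Ends holding: lid still, pointer within 8 mm (3 degrees) of the index tooth, held by the fingers alone (over 2 N). Fitting sleeve home on the pin (within 4 mm of centre, 3.5 mm of the collar, upright); binding sleeve upright on the tray floor; both let go (all of step 1 and all of step 2 and contact force between lid and sleeve_1 below 0.1 N and contact force between lid and sleeve_2 below 0.1 N and contact force between lid and wash_bottle below 0.1 N and contact force between lid and beaker below 0.1 N and contact force between lid and tape_roll below 0.1 N and contact force between lid and bench_timer below 0.1 N and contact force between lid and marker below 0.1 N and contact force between lid and tweezers below 0.1 N and contact force between lid and pipette below 0.1 N and contact force between lid and vial below 0.1 N); the arm keeps its last pose, push and grip.
It fails at once if the lid is lifted well past the index (pointer more than 25 mm, about 10 degrees, beyond the tooth) (z of lid_pointer in the frame of index_tooth above 0.025 m).
It fails at once if the index is pushed out of its setting (over 8 mm) (distance of index_tooth from where it was at the start of the episode above 0.008 m).
It fails at once if a bystander is pushed more than 30 mm (distance of any of wash_bottle, beaker, tape_roll, bench_timer, marker, tweezers, pipette, vial from where it was at the start of the episode above 0.03 m).
It also fails if it takes over 72 s, if anything falls off the work surface, if the arm or the gripper's body presses on something with over 40 N, if the wrist force passes 120 N, or if a joint passes its speed limit or range.

## Working session

There is one attempt and no reset: what is moved stays moved. The work goes in short steps, each a Python script; the robot and the scene stay as the last script left them, time stands still between calls to the robot, and variables do not carry over. Pictures are saved under pics/ and viewed, and the job is handed in when it is done.

```bash
mkdir -p pics; ls; python3 - <<'E'
from plant import bot
import cv2,numpy as np
s=bot.read_state();print({k:np.round(v,3) for k,v in s.items()})
for n in("side","top","wrist"):
    im=bot.camera(n);cv2.imwrite(f"pics/{n}0.png",im[:,:,::-1])
    c=bot.get_calibration(n);print(n,{k:np.round(v,3).tolist() for k,v in c.items()})
E
```

```text
pics
{'t': np.float64(0.0), 'joint_pos': array([ 1.476,  0.359,  0.011, -0.   , -1.224, -0.288]), 'qvel': array([ 0.001, -0.001, -0.001, -0.001,  0.   , -0.002]), 'tau': array([-0.0000e+00, -5.8271e+01,  2.9307e+01,  6.9980e+00,  7.0000e-03,
       -0.0000e+00]), 'tcp_pos': array([251.969, 625.7  , 225.627]), 'eef_rot': array([ 0.982, -0.19 , -0.   ,  0.001]), 'contact_force': array([-1.082, -0.3  ,  0.046]), 'moment': array([-0.026,  0.008, -0.003]), 'width': np.float64(87.357)}
side {'fx': 576.115, 'fy': 576.115, 'cx': 306.521, 'cy': 243.484, 'view': [[0.978, -0.208, 0.001, -597.886], [0.095, 0.453, 0.887, -139.937], [-0.185, -0.867, 0.463, -1404.989], [0.0, 0.0, 0.0, 1.0]]}
top {'fx': 557.895, 'fy': 557.895, 'cx': 320.091, 'cy': 234.327, 'view': [[0.013, -1.0, -0.008, -79.144], [0.994, 0.012, 0.109, -606.034], [-0.109, -0.009, 0.994, -1387.826], [0.0, 0.0, 0.0, 1.0]]}
wrist {'fx': 371.648, 'fy': 371.648, 'cx': 324.85, 'cy': 243.303, 'T_tool_cam': [[-0.001, 0.955, 0.297, 80.425], [1.0, 0.001, 0.0, -0.166], [-0.0, 0.297, -0.955, -157.771], [0.0, 0.0, 0.0, 1.0]]}
```

View pics/side0.png

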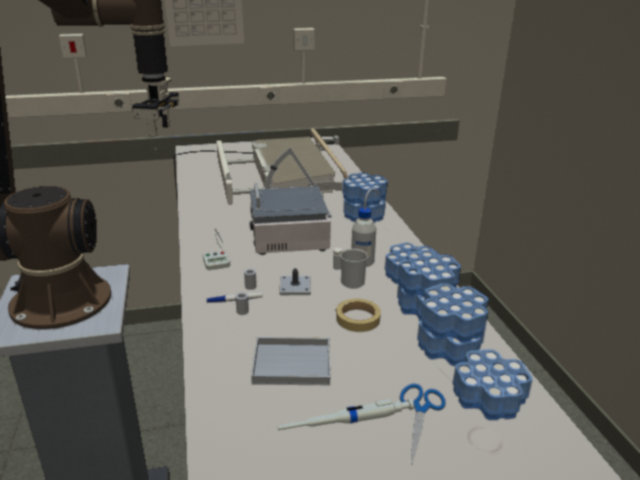

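View pics/top0.png

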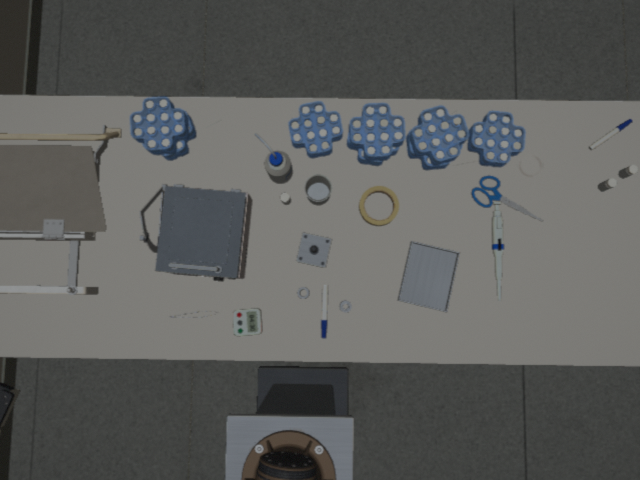

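View pics/wrist0.png

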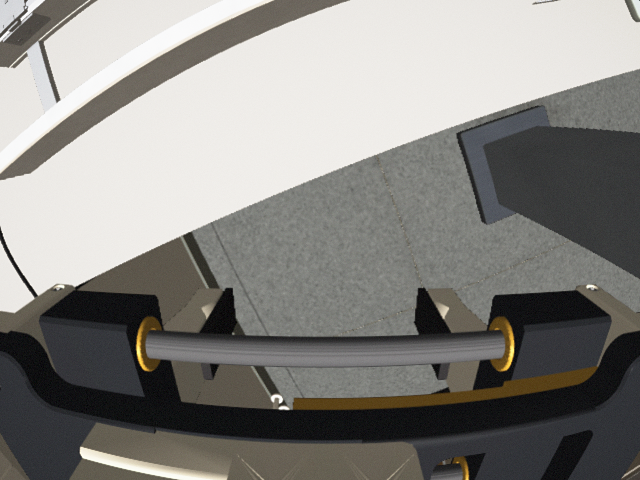

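Top view: heater at (200,232) with its bar at (195,267) and quadrant at (150,215). Gauge at (314,249), tray at (429,276), sleeves at (304,293) and (345,306). I'll enlarge and measure these.

```bash
cat > h.py <<'E'
import numpy as np, cv2
from plant import bot
from scipy.spatial.transform import Rotation as R
def proj(n,P):
    c=bot.get_calibration(n);V=np.array(c['view']);p=V[:3,:3]@np.array(P,float)+V[:3,3]
    return np.array([c['cx']+c['fx']*p[0]/-p[2], c['cy']+c['fy']*-p[1]/-p[2]])
def ray(n,uv):
    c=bot.get_calibration(n);V=np.array(c['view'])
    d=np.array([(uv[0]-c['cx'])/c['fx'],-(uv[1]-c['cy'])/c['fy'],-1.])
    return -V[:3,:3].T@V[:3,3], V[:3,:3].T@d
def onz(n,uv,z):
    o,d=ray(n,uv);return o+d*(z-o[2])/d[2]
def wray(st,uv):
    c=bot.get_calibration('wrist');T=np.array(c['T_tool_cam'])
    q=np.array([(uv[0]-c['cx'])/c['fx'],(uv[1]-c['cy'])/c['fy']]);r=np.linalg.norm(q)
    s=np.sin(r)/r if r>1e-9 else 1
    d=np.array([q[0]*s,-q[1]*s,-np.cos(r)])
    Q=R.from_quat(st['eef_rot'])
    return np.array(st['tcp_pos'])+Q.apply(T[:3,3]), Q.apply(T[:3,:3]@d)
def wonz(st,uv,z):
    o,d=wray(st,uv);return o+d*(z-o[2])/d[2]
def wproj(st,P):
    c=bot.get_calibration('wrist');T=np.array(c['T_tool_cam'])
    Q=R.from_quat(st['eef_rot']);p=Q.inv().apply(np.array(P,float)-st['tcp_pos'])
    p=T[:3,:3].T@(p-T[:3,3]);q=np.array([p[0],-p[1],-p[2]])
    th=np.arctan2(np.hypot(q[0],q[1]),q[2]);k=th/max(np.hypot(q[0],q[1]),1e-9)
    return np.array([c['cx']+c['fx']*k*q[0],c['cy']+c['fy']*k*q[1]])
def tri(rays):
    A=np.zeros((3,3));b=np.zeros(3)
    for o,d in rays:
        d=d/np.linalg.norm(d);M=np.eye(3)-np.outer(d,d);A+=M;b+=M@o
    return np.linalg.solve(A,b)
def down(yaw):  # tool z down; tool x at angle yaw in world
    return (R.from_euler('z',yaw)*R.from_quat([1,0,0,0])).as_quat()
def crop(im,x0,y0,x1,y1,f,name):
    c=cv2.resize(im[y0:y1,x0:x1,::-1],None,fx=f,fy=f,interpolation=cv2.INTER_CUBIC);cv2.imwrite(f'pics/{name}.png',c)
E
python3 - <<'E'
from h import *
t=cv2.imread('pics/top0.png')[:,:,::-1];s=cv2.imread('pics/side0.png')[:,:,::-1]
crop(t,130,170,260,290,6,'tc1');crop(t,285,220,465,350,4.4,'tc2');crop(s,190,140,340,260,5,'sc1');crop(s,190,240,340,390,4,'sc2')
for n in [((304,293),46),((345,306),46),((314,249),55),((429,276),3),((195,267),159),((200,232),150),((285,198),56),((318,190),83),((325,310),15)]:print(n,onz('top',*n).round(0))
E
```

```text
((304, 293), 46) [458. -33.  46.]
((345, 306), 46) [ 427. -136.   46.]
((314, 249), 55) [567. -57.  55.]
((429, 276), 3) [ 506. -353.    3.]
((195, 267), 159) [514. 215. 159.]
((200, 232), 150) [596. 209. 150.]
((285, 198), 56) [696.  18.  56.]
((318, 190), 83) [712. -65.  83.]
((325, 310), 15) [416. -86.  15.]
```

View pics/tc1.png

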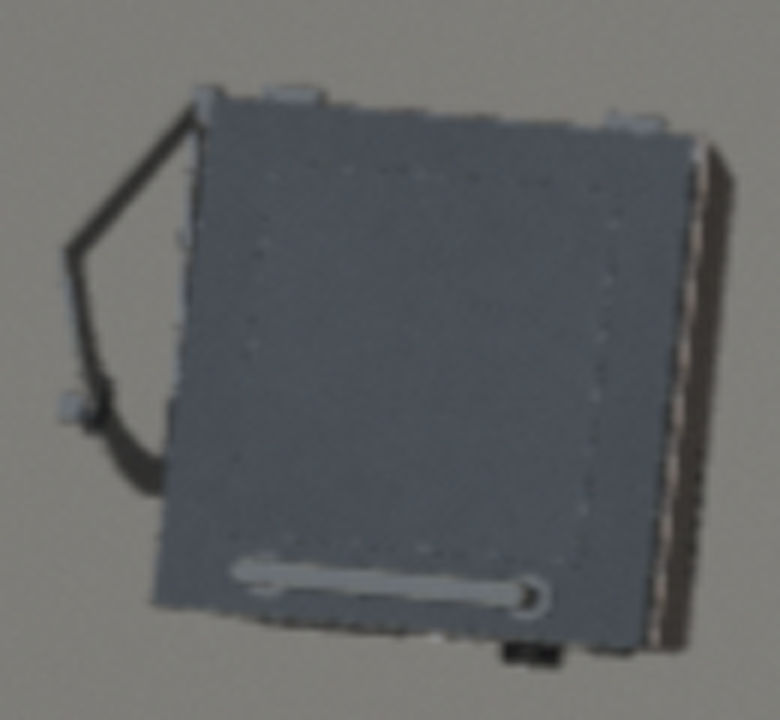

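View pics/tc2.png

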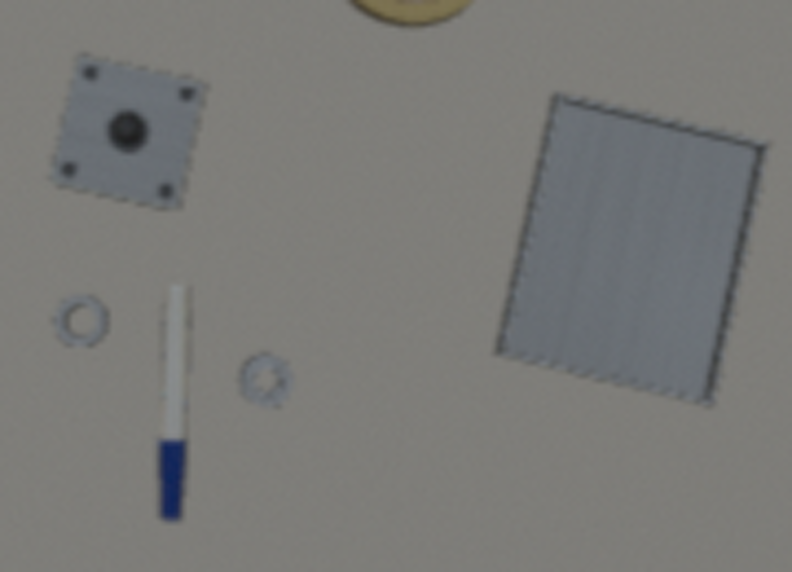

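View pics/sc1.png

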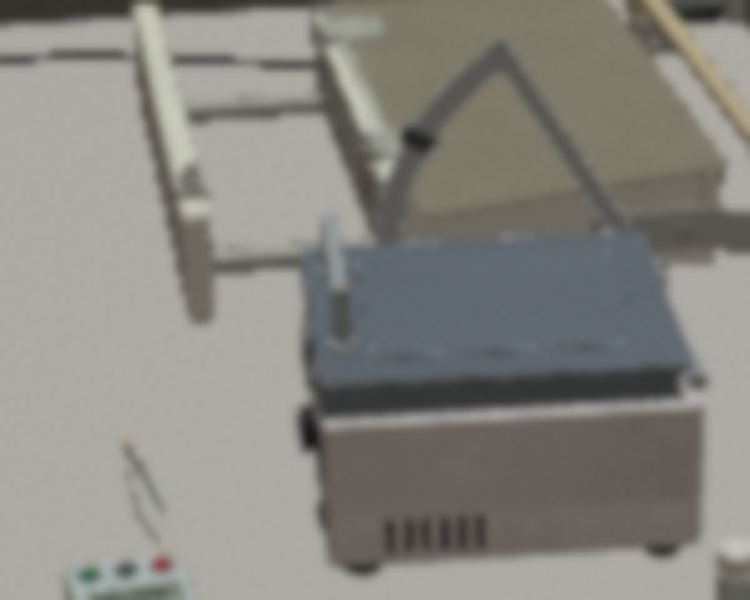

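View pics/sc2.png

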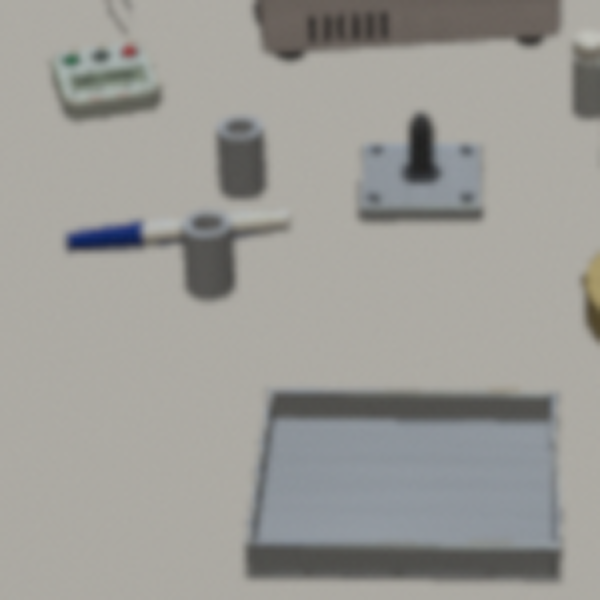

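```bash
python3 - <<'E'
from h import *
def both(nm,t,s,z):
    a=onz('top',t,z);b=onz('side',s,z);print(nm,a.round(1),b.round(1),tri([ray('top',t),ray('side',s)]).round(1))
T1=lambda x,y:(130+x/6,170+y/6);T2=lambda x,y:(285+x/4.4,220+y/4.4);S1=lambda x,y:(190+x/5,140+y/5);S2=lambda x,y:(190+x/4,240+y/4)
both('s1',T2(81,321),S2(240,126),46)
both('s2',T2(265,380),S2(207,222),46)
both('tip',T2(128,131),S2(421,117),55)
print('gauge corners',[onz('top',T2(*p),12).round(1).tolist() for p in [(82,55),(208,85),(180,208),(53,183)]])
tc=[onz('top',T2(*p),22) for p in [(556,95),(766,147),(712,404),(498,353)]];print('tray',np.round(tc,1).tolist(),np.mean(tc,0))
print('bar',onz('top',T1(240,572),159),onz('top',T1(535,597),159))
print('barside',onz('side',S1(331,222),159),onz('side',S1(341,290),159))
lc=[onz('top',T1(*p),125) for p in [(205,97),(695,133),(645,650),(153,605)]];print('lid',np.round(lc,1).tolist())
print('tooth',tri([ray('top',T1(95,415)),ray('side',S1(418,138))]))
print('quadtop',tri([ray('top',T1(68,250)),ray('side',S1(502,45))]))
E
```

```text
s1 [457.9 -31.9  46. ] [459.8 -32.3  46. ] [458.9 -32.   45.9]
s2 [ 426.1 -136.5   46. ] [ 427.4 -138.6   46. ] [ 426.8 -136.6   44.8]
tip [565.5 -57.2  55. ] [569.8 -59.9  55. ] [567.9 -57.5  53.6]
gauge corners [[613.5, -28.7, 12.0], [596.7, -102.9, 12.0], [524.4, -87.3, 12.0], [538.0, -13.0, 12.0]]
tray [[592.3, -305.2, 22.0], [563.5, -426.7, 22.0], [415.4, -393.7, 22.0], [442.8, -271.2, 22.0]] [ 503.52275122 -349.18133341   22.        ]
bar [516.88353276 273.07478661 159.        ] [508.71477918 159.04198876 159.        ]
barside [519.33347527 263.94864168 159.        ] [511.45881932 163.80732471 159.        ]
lid [[709.0, 304.7, 125.0], [696.6, 107.4, 125.0], [489.9, 121.4, 125.0], [505.1, 316.4, 125.0]]
tooth [577.27585731 323.42398244 184.18657232]
quadtop [629.95359553 318.43918099 239.68629494]
```

```bash
python3 - <<'E'
from h import *
q=down(-np.pi/2)
for P in [(490,-95,230),(458,-32,18),(567,-58,120),(567,-58,33),(503,-349,25)]:
    a=bot.solve_ik(P,q);print(P,None if a is None else np.round(a,2))
q2=down(np.pi/2-.067)
for P in [(513,215,240),(513,215,140),(565,211,227)]:
    a=bot.solve_ik(P,q2);print(P,None if a is None else np.round(a,2))
bot.move_ptp((490,-95,230),q)
s=bot.read_state();im=bot.camera('wrist');cv2.imwrite('pics/w1.png',im[:,:,::-1])
print(s['t'],s['tcp_pos'],s['eef_rot'])
np.save('w1.npy',np.r_[s['tcp_pos'],s['eef_rot']])
for P in [(458.9,-32,46),(426.8,-137,46),(567,-57.5,55),s['tcp_pos']]:print(wproj(s,P))
E
```

```text
(490, -95, 230) [ 0.2   0.06 -0.36  0.   -1.15 -0.2 ]
(458, -32, 18) [ 0.36  0.26 -0.71  0.   -0.6  -0.36]
(567, -58, 120) [ 0.24  0.28 -0.37  0.   -0.93 -0.24]
(567, -58, 33) [ 0.24  0.39 -0.45  0.   -0.73 -0.24]
(503, -349, 25) [-0.29  0.45 -0.36  0.   -0.76  0.29]
(513, 215, 240) [ 0.75  0.16 -0.23  0.   -1.18  2.33]
(513, 215, 140) [ 0.75  0.24 -0.37  0.   -0.96  2.33]
(565, 211, 227) [ 0.68  0.24 -0.15  0.   -1.18  2.39]
2.8333 [490.30020282 -94.43607111 229.94164484] [ 7.07451651e-01 -7.06761743e-01 -1.96077915e-05  2.43110732e-06]
[356.15109199 278.28050265]
[392.97217611 173.02262799]
[245.11369432 256.99149473]
[324.32636058 306.53782331]
```

View pics/w1.png

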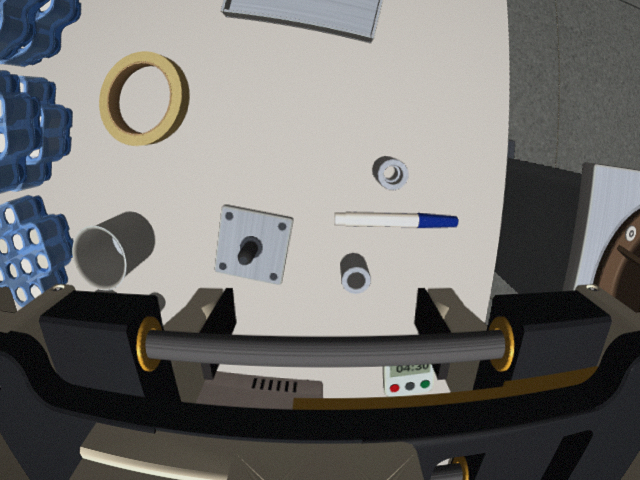

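```bash
python3 - <<'E'
from h import *
w=cv2.imread('pics/w1.png')[:,:,::-1]
a=[cv2.resize(w[y-45:y+45,x-45:x+45,::-1],None,fx=5,fy=5,interpolation=cv2.INTER_CUBIC) for x,y in [(356,272)]]
crop(w,330,140,430,300,4.9,'w1a')
crop(w,205,195,305,295,6,'w1b')
E
```

```text
(no output)
```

View pics/w1a.png

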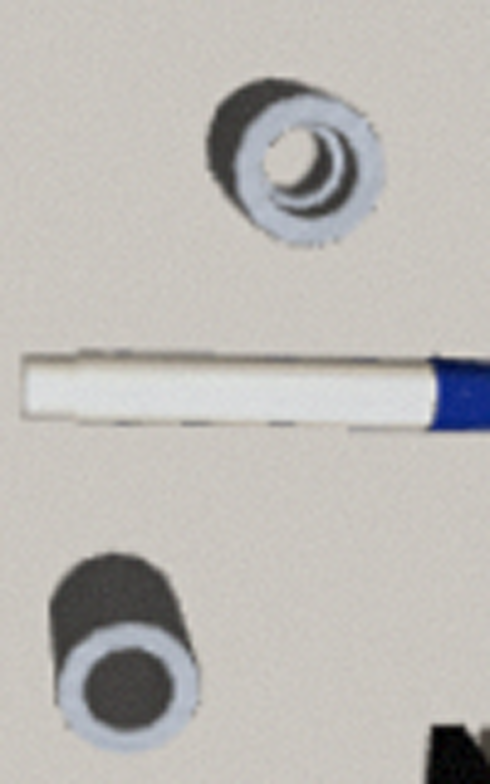

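View pics/w1b.png

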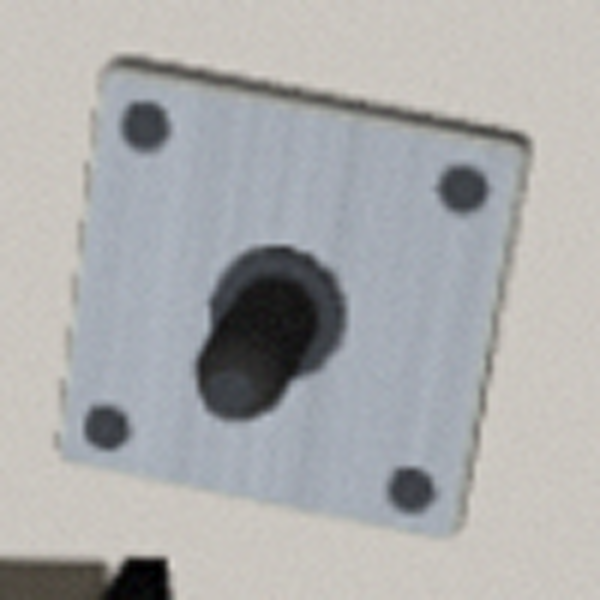

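```bash
python3 - <<'E'
from h import *
v=np.load('w1.npy');s=dict(tcp_pos=v[:3],eef_rot=v[3:])
for n,uv,z in [('s1',(356.1,280.2),46),('s2',(393.3,174.7),46),('tip',(244.2,259.7),55)]:print(n,wonz(s,uv,z).round(1))
print([wonz(s,(205+x/6,195+y/6),12).round(1).tolist() for x,y in [(146,126),(463,189),(411,490),(106,428)]])
E
```

```text
s1 [458.9 -29.9  46. ]
s2 [ 426.4 -135.4   46. ]
tip [568.1 -54.7  55. ]
[[591.4, -88.2, 12.0], [534.9, -76.4, 12.0], [546.6, -19.5, 12.0], [603.6, -31.1, 12.0]]
```

```bash
python3 - <<'E'
from h import *
q=down(-np.pi/2)
bot.move_gripper(56,15)
bot.move_ptp((458.9,-31,90),q)
bot.line_to((458.9,-31,20))
bot.move_gripper(20,15)
s=bot.read_state();print(s['t'],s['tcp_pos'],s['width'],s['contact_force'])
bot.line_to((458.9,-31,95))
s=bot.read_state();print(s['t'],s['tcp_pos'],s['width'],s['contact_force'])
im=bot.camera('wrist');cv2.imwrite('pics/w2.png',im[:,:,::-1])
np.save('w2.npy',np.r_[s['tcp_pos'],s['eef_rot']])
print(wproj(s,s['tcp_pos']+[0,0,26]))
E
```

```text
5.4917 [459.1717854  -30.90286491  20.38310895] 28.7058294524593 [-1.63587838  0.47058476  6.06993473]
6.1417 [458.3183405  -31.04769048  94.33806065] 28.958046987308364 [-0.44480976 -0.13415098 -1.21064151]
[324.25934556 335.03096939]
```

View pics/w2.png

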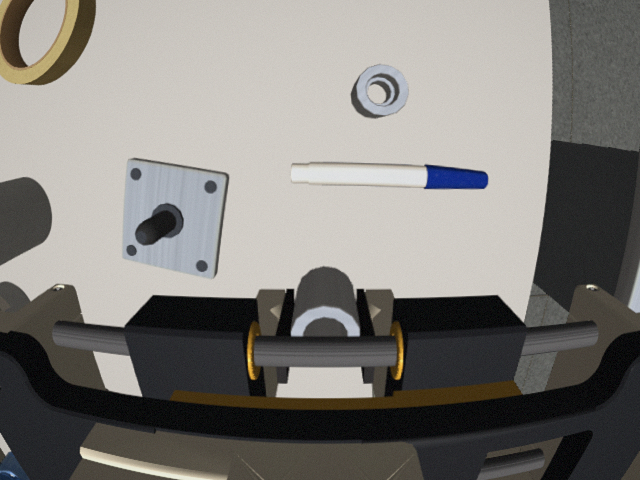

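```bash
python3 - <<'E'
from h import *
w=cv2.imread('pics/w2.png')[:,:,::-1]
crop(w,270,250,380,400,5,'w2a')
crop(w,110,150,240,285,5,'w2b')
E
```

```text
(no output)
```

View pics/w2a.png

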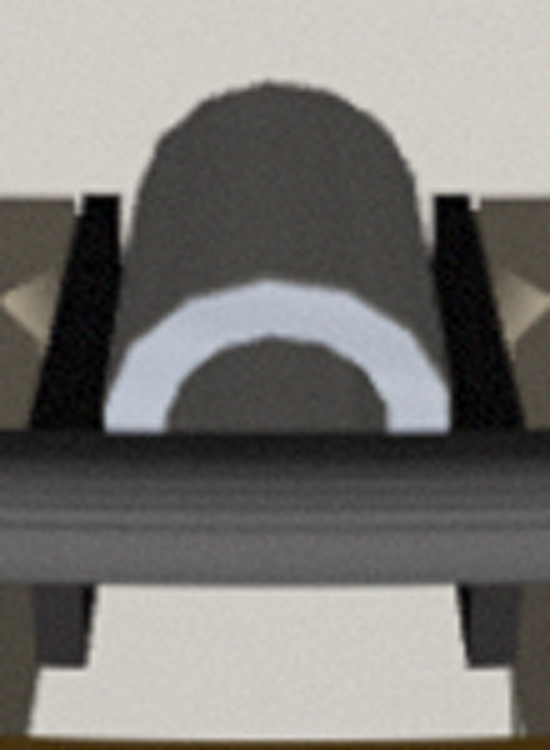

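View pics/w2b.png

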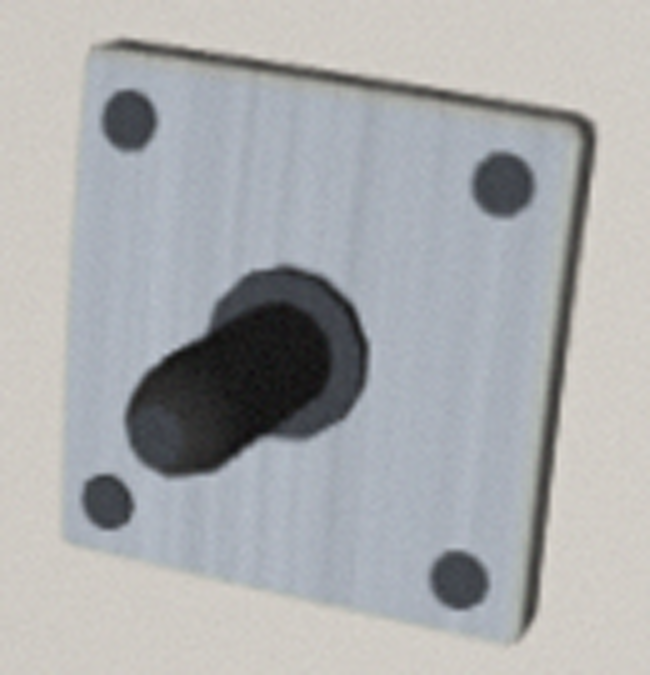

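```bash
python3 - <<'E'
from h import *
v=np.load('w2.npy');s=dict(tcp_pos=v[:3],eef_rot=v[3:]);z=v[2]
for uv,zz,o in [((325,306),z+26,15),((325,317),z+26,9.2),((325,266.4),z-20,15)]:
    p=wonz(s,uv,zz);print(p.round(1),'ys-tcp',(p[1]+o-v[1]).round(1), 'xs-tcp',(p[0]-v[0]).round(1))
print('tip',wonz(s,(110+158/5,150+433/5),55).round(1))
b=[wonz(s,(110+x/5,150+y/5),12) for x,y in [(130,120),(503,184),(459,579),(108,502)]];print(np.mean(b,0).round(1))
E
```

```text
[458.  -44.6 120.3] ys-tcp 1.5 xs-tcp -0.3
[458.  -39.6 120.3] ys-tcp 0.7 xs-tcp -0.3
[458.  -43.9  74.3] ys-tcp 2.2 xs-tcp -0.3
tip [568.3 -54.6  55. ]
[568.8 -54.1  12. ]
```

```bash
python3 - <<'E'
from h import *
q=down(-np.pi/2)
x,y=568.6,-55.9
bot.move_ptp((x,y,95),q)
bot.line_to((x,y,78))
f0=np.array(bot.read_state()['contact_force'])
for z in [70,62,56,50,45,40,36.5,35.5,34.5]:
    bot.line_to((x,y,z),velocity=60)
    s=bot.read_state();f=np.array(s['contact_force'])-f0;print(z,s['t'].round(2),s['tcp_pos'].round(1),f.round(1))
    if np.linalg.norm(f)>12:break
E
```

```text
Traceback (most recent call last):
AttributeError: 'float' object has no attribute 'round'
```

```bash
python3 - <<'E'
from h import *
x,y=568.6,-55.9
s=bot.read_state();print(s['tcp_pos'],s['contact_force'])
for z in [66,62,56,50,45,40,36.5,35.5,34.5]:
    bot.line_to((x,y,z),velocity=60)
    s=bot.read_state();f=np.array(s['contact_force']);print(z,round(float(s['t']),2),np.round(s['tcp_pos'],1),f.round(1))
    if np.linalg.norm(f)>12:break
E
```

```text
[568.30388879 -55.82550313  70.0354889 ] [ 0.40225908  0.36415965 -0.49186274]
66 7.52 [568.5 -55.9  65.9] [ 0.4  0.9 -1. ]
62 7.77 [568.6 -55.9  61.8] [-0.2  0.3 -0.9]
56 8.02 [568.6 -55.9  55.6] [ 1.3  1.  -1. ]
50 8.27 [568.5 -55.9  49.6] [ 1.2 -0.6 -1.2]
45 8.52 [568.6 -55.9  44.7] [ 1.4 -0.5 -1. ]
40 8.77 [568.6 -55.9  39.7] [ 1.6  0.1 -1.5]
36.5 9.02 [568.6 -55.9  36.3] [ 1.5  0.  -1.7]
35.5 9.27 [568.6 -55.9  35.5] [ 1.2 -1.  -1.6]
34.5 9.52 [568.6 -55.9  35.4] [-1.   0.8  8.1]
```

It went home at TCP z 35.4, which is 15 mm above the pick height as expected, so sleeve 1 fits. Next I release it and take sleeve 2, whose inner step is visible, to the tray.

```bash
python3 - <<'E'
from h import *
q=down(-np.pi/2)
bot.move_gripper(50)
bot.line_to((568.6,-55.9,110),velocity=250)
im=bot.camera('wrist');cv2.imwrite('pics/w3.png',im[:,:,::-1])
bot.move_ptp((426.6,-136,90),q)
bot.line_to((426.6,-136,20))
bot.move_gripper(20,15)
s=bot.read_state();z0=s['tcp_pos'][2];print(s['t'],s['tcp_pos'],s['width'],s['contact_force'])
bot.line_to((426.6,-136,85),velocity=200)
bot.move_ptp((503,-348,85),q)
s=bot.read_state();print(s['t'],s['width'],s['contact_force'])
bot.line_to((503,-348,27))
for z in (25,24,23,22):
    bot.line_to((503,-348,z),velocity=40)
    s=bot.read_state();print(s['t'],s['tcp_pos'],s['contact_force'])
    if s['contact_force'][2]>4:break
bot.move_gripper(50)
bot.line_to((503,-348,110),velocity=250)
s=bot.read_state();print(s['t'],s['width'])
im=bot.camera('wrist');cv2.imwrite('pics/w4.png',im[:,:,::-1])
E
```

```text
12.4333 [ 427.08601436 -135.9601717    20.63285943] 28.92453206832395 [-1.54474038  0.56288643  5.93199677]
13.8083 29.372782419465995 [-0.39652582  0.47436753 -0.71791878]
14.5917 [ 503.40330006 -348.05377251   25.80923494] [-0.13125642  0.09953874 -0.33187515]
14.8417 [ 502.96130057 -348.03481284   24.12035909] [ 0.19180144  0.09497245 -0.91606674]
15.0917 [ 503.22115986 -348.19323004   23.52996604] [-0.99509454  0.52251925  4.83622389]
16.2 50.12532801508773
```

View pics/w3.png

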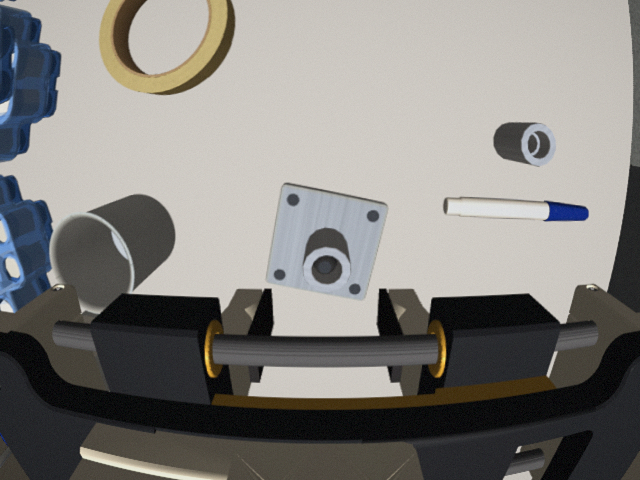

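View pics/w4.png

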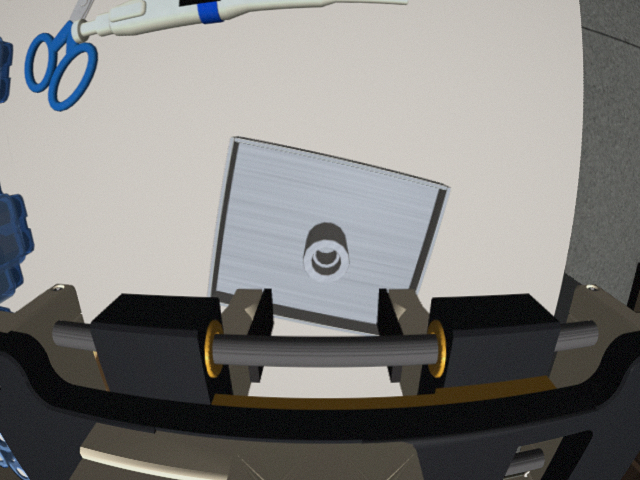

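```bash
python3 - <<'E'
from h import *
q2=down(np.pi/2-.067)
bot.line_to((503,-348,260),velocity=300)
bot.move_ptp((545,230,290),q2)
s=bot.read_state();im=bot.camera('wrist');cv2.imwrite('pics/w5.png',im[:,:,::-1])
print(s['t'],s['tcp_pos'],s['joint_pos'])
np.save('w5.npy',np.r_[s['tcp_pos'],s['eef_rot']])
print(wproj(s,(577,323,184)),wproj(s,(517,273,159)),wproj(s,(508,159,159)))
E
```

```text
18.9833 [545.13686092 229.42603809 289.72242971] [ 7.28646358e-01  1.88020258e-01 -7.83678804e-02  4.29046684e-05
 -1.30498570e+00  2.34444271e+00]
[361.70530102 110.93439155] [285.62966787 181.7629114 ] [288.63684371 312.76601372]
```

View pics/w5.png

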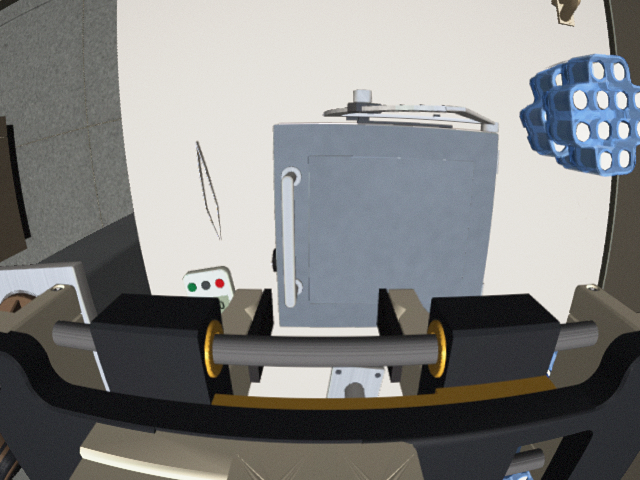

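```bash
python3 - <<'E'
from h import *
w=cv2.imread('pics/w5.png')[:,:,::-1]
crop(w,260,80,500,320,2.4,'w5a')
a=0.75
for a in(0.6,0.8,1.0):
  q=(R.from_euler('x',-a)*R.from_quat(down(np.pi/2))).as_quat()
  r=R.from_quat(q).as_matrix();print(a,r[:,0].round(2),r[:,2].round(2))
  for P in [(560,350,300),(540,350,300),(500,360,300)]:
    k=bot.solve_ik(P,q);print(P,None if k is None else np.round(k,2), (np.array(P)+80*r[:,0]-158*r[:,2]).round())
E
```

```text
0.6 [ 0.    0.83 -0.56] [-0.   -0.56 -0.83]
(560, 350, 300) [ 1.02  0.55  0.22  0.3  -1.75  2.1 ] [560. 505. 385.]
(540, 350, 300) [ 1.04  0.53  0.18  0.29 -1.75  2.07] [540. 505. 385.]
(500, 360, 300) [ 1.1   0.5   0.14  0.26 -1.75  2.02] [500. 515. 385.]
0.8 [ 0.    0.7  -0.72] [ 0.   -0.72 -0.7 ]
(560, 350, 300) [ 1.05  0.65  0.24  0.38 -1.88  2.07] [560. 519. 353.]
(540, 350, 300) [ 1.07  0.62  0.21  0.37 -1.87  2.04] [540. 519. 353.]
(500, 360, 300) [ 1.13  0.59  0.17  0.33 -1.88  1.99] [500. 529. 353.]
1.0 [ 0.    0.54 -0.84] [ 0.   -0.84 -0.54]
(560, 350, 300) [ 1.07  0.74  0.26  0.46 -1.99  2.05] [560. 526. 318.]
(540, 350, 300) [ 1.09  0.72  0.22  0.43 -1.99  2.03] [540. 526. 318.]
(500, 360, 300) [ 1.15  0.69  0.19  0.39 -2.    1.98] [500. 536. 318.]
```

View pics/w5a.png

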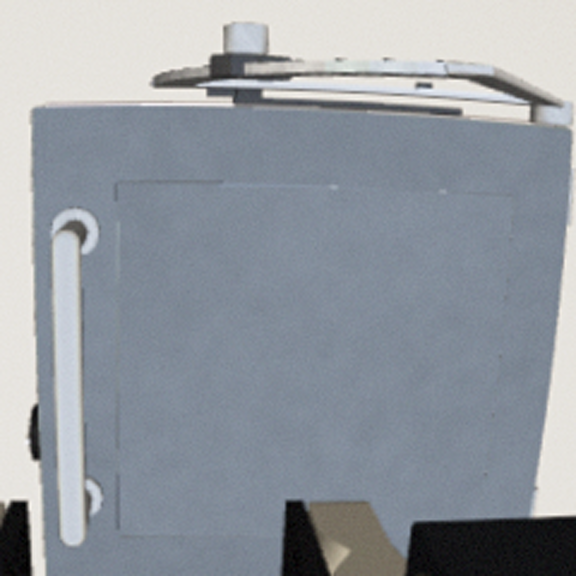

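```bash
python3 - <<'E'
from h import *
q=(R.from_euler('x',-0.8)*R.from_quat(down(np.pi/2))).as_quat()
bot.move_ptp((540,350,305),q)
s=bot.read_state();im=bot.camera('wrist');cv2.imwrite('pics/w6.png',im[:,:,::-1])
print(s['t'],s['tcp_pos'])
np.save('w6.npy',np.r_[s['tcp_pos'],s['eef_rot']])
print(wproj(s,(577,323,184)))
crop(im,200,100,450,300,3.2,'w6a')
E
```

```text
19.6417 [539.49148612 351.99460139 301.85718736]
[379.31442362 155.12081825]
```

View pics/w6.png

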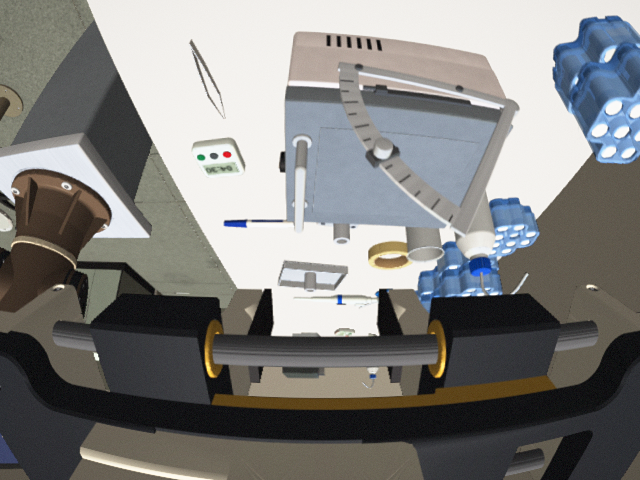

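View pics/w6a.png

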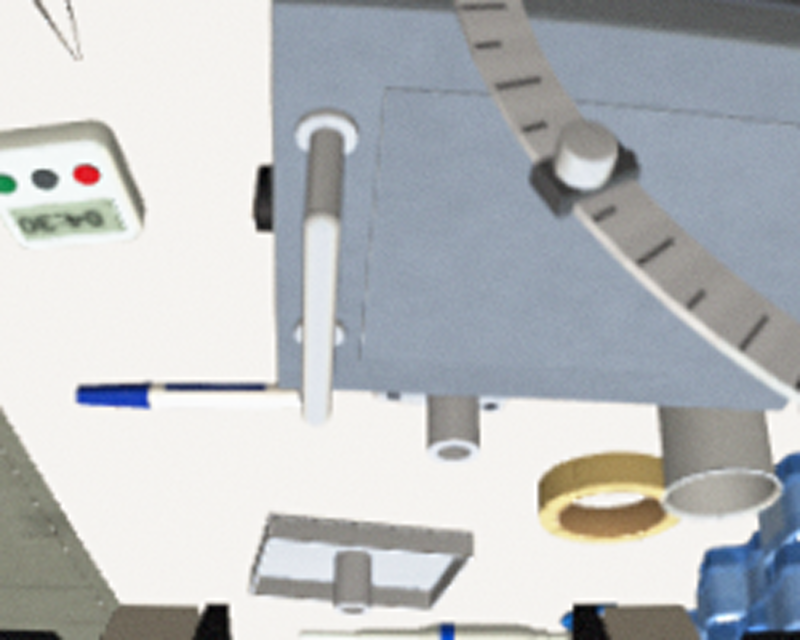

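```bash
cat >> h.py <<'E'
def ld(n):
    v=np.load(n);return dict(tcp_pos=v[:3],eef_rot=v[3:])
def hpt(H,yaw,r,a,D):
    x=np.array([np.cos(yaw),np.sin(yaw),0]);y=np.array([-np.sin(yaw),np.cos(yaw),0])
    return np.array(H)+y*D-x*r*np.cos(a)+np.array([0,0,r*np.sin(a)])
E
python3 - <<'E'
from h import *
s5=ld('w5.npy');s6=ld('w6.npy')
f=lambda x,y:(260+x/2.4,80+y/2.4)
print('bar',wonz(s5,f(66,235),164).round(1),wonz(s5,f(73,540),164).round(1))
print('lid corners',[wonz(s5,f(*p),125).round(1).tolist() for p in [(33,108),(572,128),(535,487)]])
g=lambda x,y:(200+x/3.2,100+y/3.2)
print('clamp w5/w6',tri([wray(s5,f(232,62)),wray(s6,g(583,182))]).round(1), tri([wray(s5,f(245,38)),wray(s6,g(590,143))]).round(1))
# overlay
im=cv2.resize(cv2.imread('pics/w6.png')[100:300,200:450],None,fx=3.2,fy=3.2)
H=(701.5,203,106)
for D in (121,):
  for r,c in((140,(0,0,255)),(150,(0,255,0)),(160,(255,0,0))):
    for a in np.arange(0,0.95,.1):
      u=wproj(s6,hpt(H,-.067,r,a,D));cv2.circle(im,tuple(((u-[200,100])*3.2).astype(int).tolist()),3,c,-1)
cv2.imwrite('pics/w6o.png',im)
E
```

```text
bar [519.1 276.7 164. ] [510.8 169.1 164. ]
lid corners [[506.7, 319.3, 125.0], [709.8, 304.7, 125.0], [699.4, 157.2, 125.0]]
clamp w5/w6 [575.6 327.  188.9] [578.5 334.1 183.9]
```

View pics/w6o.png

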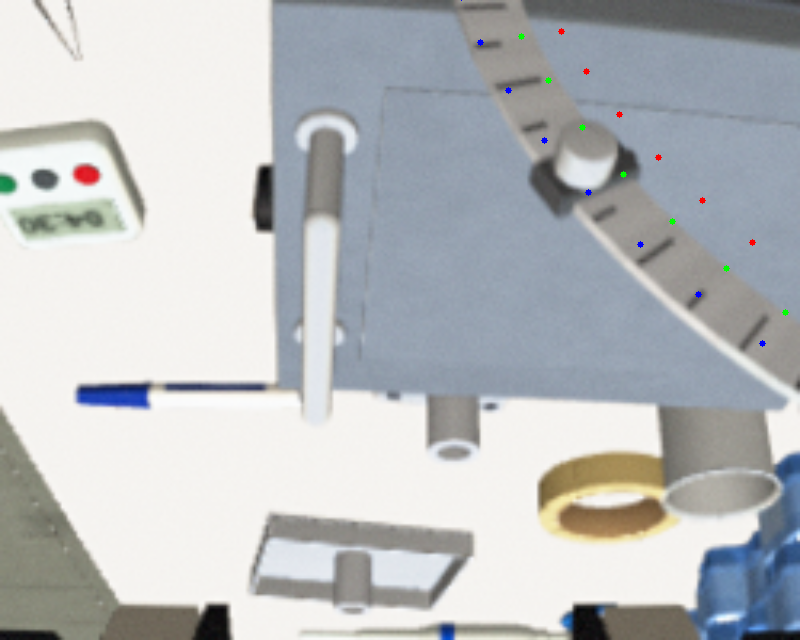

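```bash
python3 - <<'E'
from h import *
q2=down(np.pi/2-.067)
s6=ld('w6.npy')
for a in np.arange(0.3,.85,.05):print(round(a,2),((wproj(s6,hpt((702,203,106),-.067,155,a,124))-[200,100])*3.2).round(0),end=' ')
bot.move_ptp((514.5,216,270),q2)
bot.move_gripper(50,30)
bot.line_to((514.5,216,190))
s=bot.read_state();im=bot.camera('wrist');cv2.imwrite('pics/w7.png',im[:,:,::-1])
np.save('w7.npy',np.r_[s['tcp_pos'],s['eef_rot']]);print(s['t'],s['tcp_pos'],s['contact_force'])
E
```

```text
0.3 [505.  30.] 0.35 [518.  53.] 0.4 [533.  76.] 0.45 [549. 100.] 0.5 [568. 125.] 0.55 [589. 149.] 0.6 [612. 174.] 0.65 [636. 199.] 0.7 [662. 224.] 0.75 [690. 249.] 0.8 [719. 273.] 21.25 [514.96880861 216.62470102 190.21895223] [-0.91405653 -0.42987865  1.21550131]
```

View pics/w7.png

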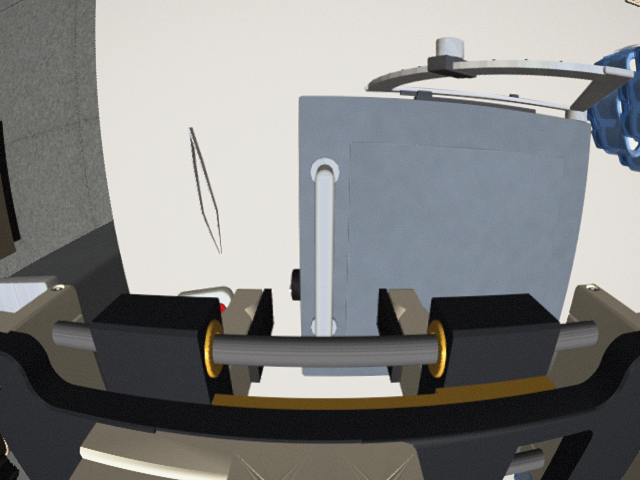

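```bash
python3 - <<'E'
from h import *
s=ld('w7.npy')
for uv in [(324,160),(324,178),(324,318),(324,330)]:print(uv,wonz(s,uv,159).round(1),wonz(s,uv,125).round(1))
w=cv2.imread('pics/w7.png')[:,:,::-1];crop(w,290,140,360,350,2.8,'w7a')
E
```

```text
(324, 160) [518.6 282.8 159. ] [518.4 280.2 125. ]
(324, 178) [518.  273.6 159. ] [517.6 269.3 125. ]
(324, 318) [512.6 193.8 159. ] [511.2 175.  125. ]
(324, 330) [512.  185.7 159. ] [510.6 165.5 125. ]
```

View pics/w7a.png

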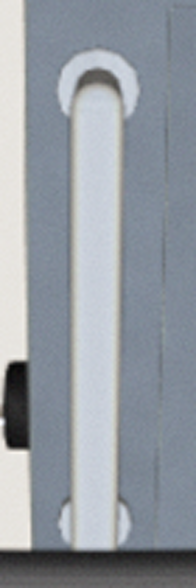

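```bash
python3 - <<'E'
from h import *
bot.line_to((514.6,218,142),velocity=120)
s=bot.read_state();print(s['t'],s['tcp_pos'],s['contact_force'])
bot.move_gripper(5,30)
s=bot.read_state();print(s['t'],s['tcp_pos'],s['width'],s['contact_force'])
E
```

```text
21.85 [515.06444038 218.19178949 142.71206373] [-0.96560967  0.14971621  0.88687217]
22.6 [514.35076882 217.99945813 141.97119822] 8.798143759788669 [-1.90498901  0.83165761  1.38256232]
```

```bash
cat >> h.py <<'E'
def bart(a,yaw=-.067,B=(514.6,218,142)):
    d=188-195.2*np.cos(.2724+a)
    return (B[0]+d*np.cos(yaw),B[1]+d*np.sin(yaw),B[2]+195.2*np.sin(.2724+a)-52.5)
E
python3 - <<'E'
from h import *
for a in np.arange(.04,.421,.04):
    bot.line_to(bart(a),velocity=50)
    s=bot.read_state();print(round(a,2),round(s['t'],2),(s['tcp_pos']-np.array(bart(a))).round(1),np.round(s['contact_force'],1),round(s['width'],1))
    if np.linalg.norm(s['contact_force'])>35:break
bot.pause(.2)
s=bot.read_state();im=bot.camera('wrist');cv2.imwrite('pics/w8.png',im[:,:,::-1])
np.save('w8.npy',np.r_[s['tcp_pos'],s['eef_rot']]);print(s['t'],s['tcp_pos'],s['contact_force'])
im=bot.camera('side');crop(im,230,130,350,230,6,'s8')
im=cv2.imread('pics/w8.png')[:,:,::-1];crop(im,330,20,630,220,2.6,'w8a')
E
```

```text
0.04 22.91 [-0.4 -0.  -0.3] [-2.2  2.2 -5.1] 9.3
0.08 23.22 [-0.3 -0.1  0. ] [-2.7  2.2 -5.4] 8.6
0.12 23.52 [-0.3 -0.1  0.4] [-5.5  2.5 -4.4] 8.9
0.16 23.83 [-0.3 -0.2  0.4] [-5.   1.7 -4.4] 8.8
0.2 24.14 [-0.5 -0.2  0.3] [-6.1  3.2 -4.3] 9.3
0.24 24.45 [-0.7 -0.2  0.3] [-7.6  2.4 -4.6] 8.8
0.28 24.76 [-0.9 -0.2  0.3] [-7.1  1.6 -3.5] 8.9
0.32 25.07 [-1.1 -0.2  0.3] [-8.8  3.2 -2.4] 8.9
0.36 25.38 [-1.3 -0.2  0.3] [-9.7  3.1 -1.8] 9.0
0.4 25.68 [-1.5 -0.3  0.4] [-10.7   3.9  -0.2] 9.1
25.8833 [548.23826139 215.3625074  211.29530354] [-10.75495913   3.29180695  -1.31214093]
```

View pics/w8.png

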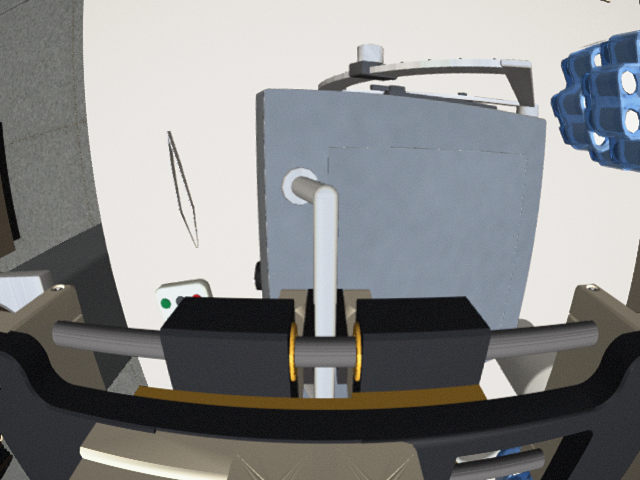

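View pics/w8a.png

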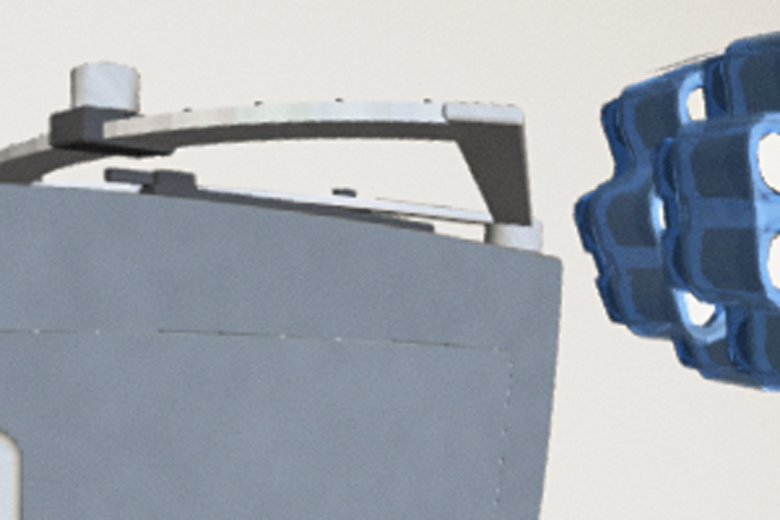

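View pics/s8.png

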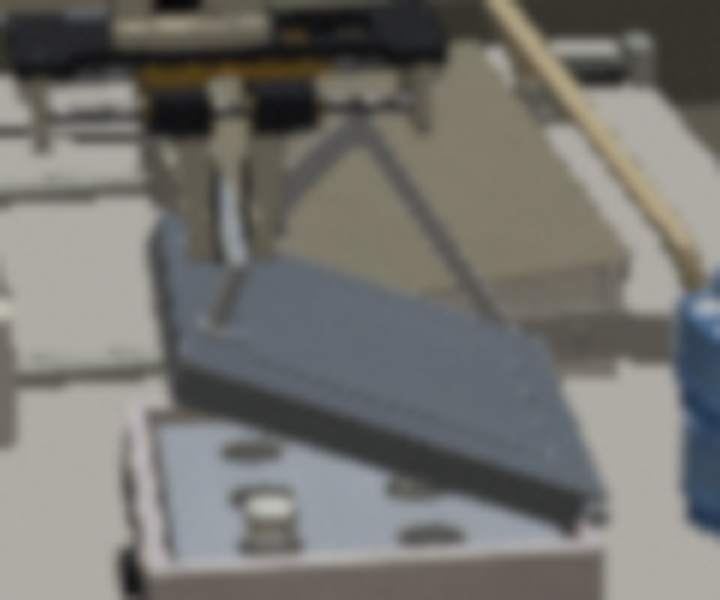

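```bash
python3 - <<'E'
from h import *
s=ld('w8.npy');H=(702,205.4,106)
t8=lambda u:((np.array(u)-[330,20])*2.6).round(0)
for D in(105,110,115):
  print(D,'ptr',t8(wproj(s,hpt(H,-.067,140,.402,D))))
for D in(110,115,120):
  print(D,'tooth',[(a,t8(wproj(s,hpt(H,-.067,140,a,D))).tolist()) for a in (.45,.5,.55,.6,.65)])
  print(D,'r160',[(a,t8(wproj(s,hpt(H,-.067,155,a,D))).tolist()) for a in (.45,.5,.55,.6,.65)])
im=cv2.imread('pics/w8.png')[:,:,::-1];crop(im,330,30,410,100,8,'w8b')
E
```

```text
105 ptr [108. 178.]
110 ptr [108. 156.]
115 ptr [108. 133.]
110 tooth [(0.45, [125.0, 152.0]), (0.5, [145.0, 149.0]), (0.55, [168.0, 145.0]), (0.6, [193.0, 142.0]), (0.65, [221.0, 140.0])]
110 r160 [(0.45, [62.0, 146.0]), (0.5, [83.0, 141.0]), (0.55, [107.0, 137.0]), (0.6, [135.0, 132.0]), (0.65, [166.0, 128.0])]
115 tooth [(0.45, [125.0, 129.0]), (0.5, [145.0, 125.0]), (0.55, [167.0, 121.0]), (0.6, [193.0, 117.0]), (0.65, [221.0, 114.0])]
115 r160 [(0.45, [62.0, 122.0]), (0.5, [83.0, 116.0]), (0.55, [107.0, 111.0]), (0.6, [135.0, 106.0]), (0.65, [166.0, 101.0])]
120 tooth [(0.45, [125.0, 106.0]), (0.5, [145.0, 101.0]), (0.55, [167.0, 97.0]), (0.6, [193.0, 92.0]), (0.65, [220.0, 88.0])]
120 r160 [(0.45, [62.0, 98.0]), (0.5, [83.0, 92.0]), (0.55, [107.0, 86.0]), (0.6, [135.0, 79.0]), (0.65, [166.0, 74.0])]
```

View pics/w8b.png

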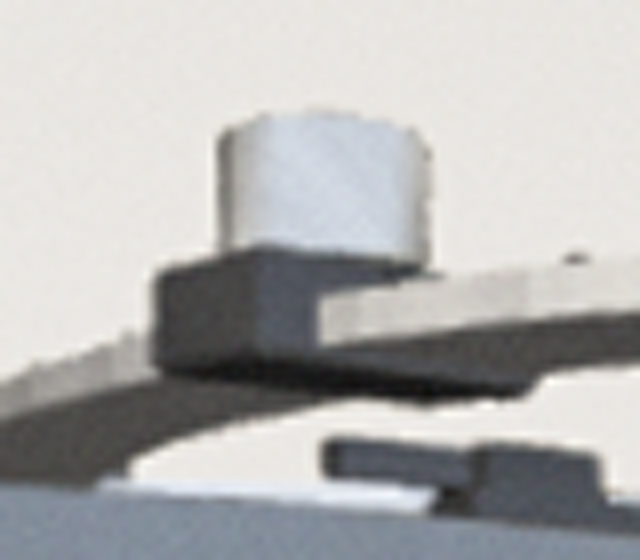

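```bash
python3 - <<'E'
from h import *
for a in (.44,.48,.51,.535):
    p=np.array(bart(a))
    bot.line_to(p,velocity=40)
    s=bot.read_state();print(a,round(s['t'],2),(s['tcp_pos']-p).round(1),np.round(s['contact_force'],1),round(s['width'],1))
bot.pause(.3)
s=bot.read_state();im=bot.camera('wrist');cv2.imwrite('pics/w9.png',im[:,:,::-1])
np.save('w9.npy',np.r_[s['tcp_pos'],s['eef_rot']]);print(s['t'],s['tcp_pos'],s['contact_force'])
a=np.arcsin((52.5+s['tcp_pos'][2]-142)/195.2)-.2724;print('a',a)
t=lambda u:((np.array(u)-[290,20])*5).round(0)
H=(702,205.4,106)
print('ptr',t(wproj(s,hpt(H,-.067,140,a,105))),'tooth',[(b,t(wproj(s,hpt(H,-.067,140,b,110))).tolist()) for b in (.5,.55,.6)])
crop(im,290,20,450,140,5,'w9a')
E
```

```text
0.44 26.32 [-1.7 -0.3  0.4] [-11.4   3.3   0.1] 8.9
0.48 26.67 [-1.8 -0.3  0.5] [-12.6   3.2   0.9] 9.3
0.51 26.97 [-2.  -0.3  0.6] [-13.6   3.5   1.5] 8.8
0.535 27.24 [-2.  -0.3  0.8] [-13.1   2.2   3.8] 9.1
27.5417 [565.36148739 214.10280033 231.18741264] [-13.38814827   2.9536026    2.15055454]
a 0.5398804359498214
ptr [330. 342.] tooth [(0.5, [302.0, 304.0]), (0.55, [337.0, 298.0]), (0.6, [377.0, 292.0])]
```

View pics/w9a.png

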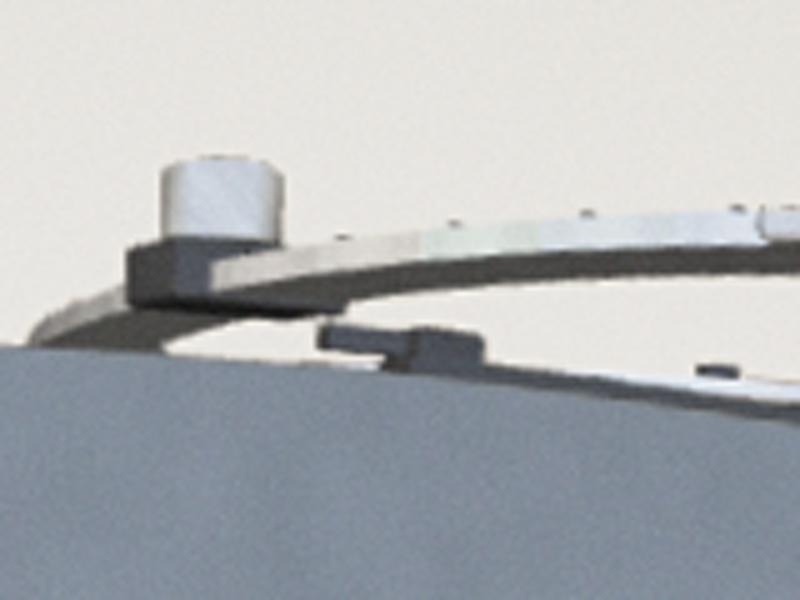

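```bash
python3 - <<'E'
from h import *
H=(702,205.4,106)
im=cv2.imread('pics/side0.png');x0,y0,f=255,140,12
c=cv2.resize(im[y0:y0+50,x0:x0+66],None,fx=f,fy=f,interpolation=cv2.INTER_CUBIC)
cv2.imwrite('pics/s0p.png',c)
o=c.copy()
for r,col in((140,(0,0,255)),(155,(0,255,0))):
  for a in (.45,.5,.55,.6,.65,.7):
    u=(proj('side',hpt(H,-.067,r,a,114))-[x0,y0]+.5)*f
    cv2.circle(o,tuple(u.astype(int).tolist()),3,col,-1)
    print(r,a,u.round())
cv2.imwrite('pics/s0o.png',o)
s6=ld('w6.npy')
# pose check in w6: pointer tip shut, bar ends
for n,P in [('ptr0',hpt(H,-.067,140,0,105)),('barA',(518,273,159)),('barB',(511,163,159)),('gpin',(568.3,-56,61))]:print(n,wproj(s6,P).round(1))
E
```

```text
140 0.45 [243. 396.]
140 0.5 [255. 372.]
140 0.55 [269. 348.]
140 0.6 [284. 325.]
140 0.65 [300. 303.]
140 0.7 [317. 281.]
155 0.45 [188. 374.]
155 0.5 [202. 347.]
155 0.55 [217. 321.]
155 0.6 [233. 295.]
155 0.65 [251. 270.]
155 0.7 [270. 246.]
ptr0 [361.3  87.7]
barA [299.9 169.8]
barB [299.1 231.5]
gpin [341.3 241.8]
```

View pics/s0p.png

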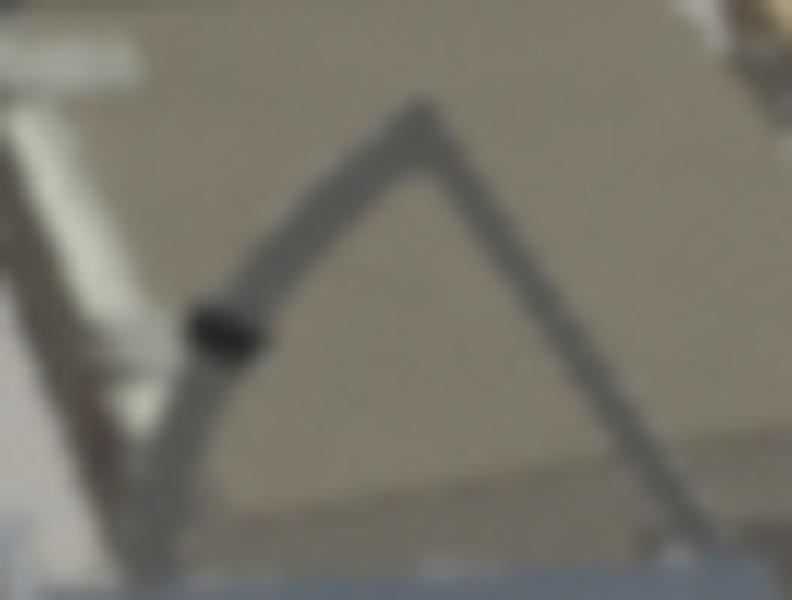

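View pics/s0o.png

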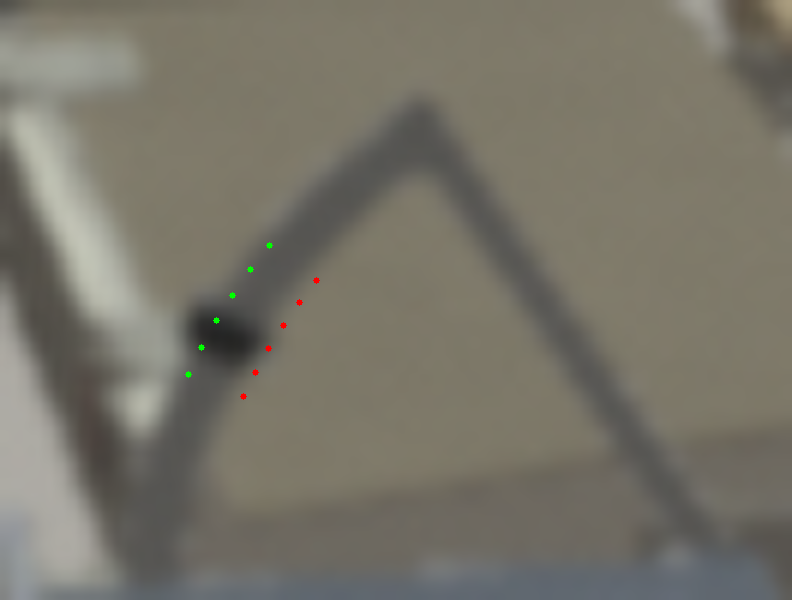

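```bash
python3 - <<'E'
from h import *
p=np.array(bart(.549));bot.line_to(p,velocity=30)
bot.pause(.4)
s=bot.read_state();im=bot.camera('wrist')
a=np.arcsin((52.5+s['tcp_pos'][2]-142)/195.2)-.2724;print(s['t'],'a',a,s['contact_force'],s['width'],np.abs(s['qvel']).max())
a2=np.arccos((188-(s['tcp_pos'][0]-514.35)/.998)/195.2)-.2724;print('a from x',a2)
crop(im,290,20,450,140,5,'w10a')
im=bot.camera('side');crop(im,220,110,360,220,5.5,'s10');im=bot.camera('side');cv2.imwrite('pics/s10f.png',im[:,:,::-1])
im=bot.camera('top');crop(im,130,170,260,290,6,'t10')
E
```

```text
28.2417 a 0.5543898409600081 [-13.5154907    3.3007323    3.24107058] 8.6160736350388 0.000976772104789029
a from x 0.53527484971083
```

View pics/w10a.png

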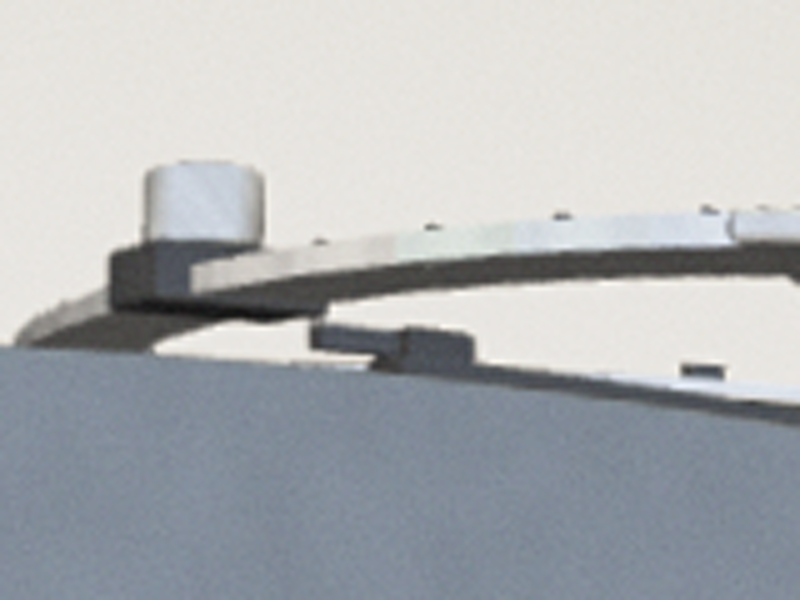

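View pics/s10.png

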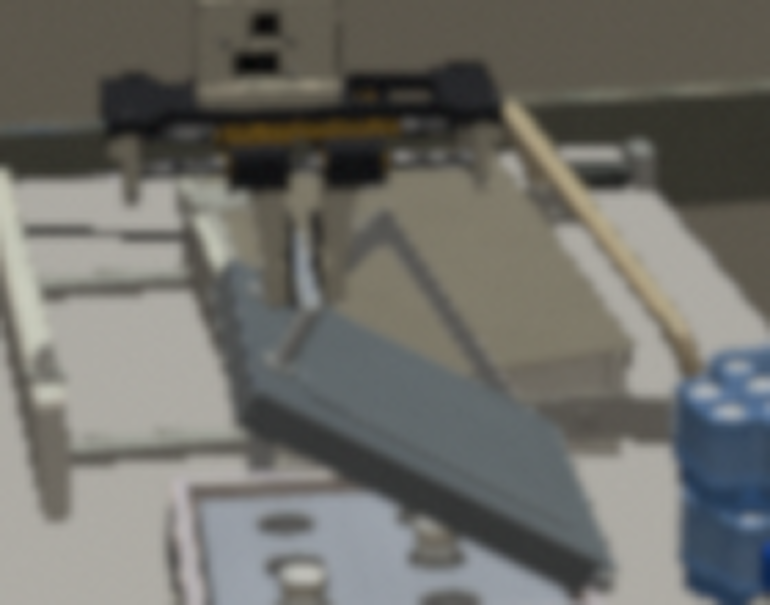

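View pics/t10.png

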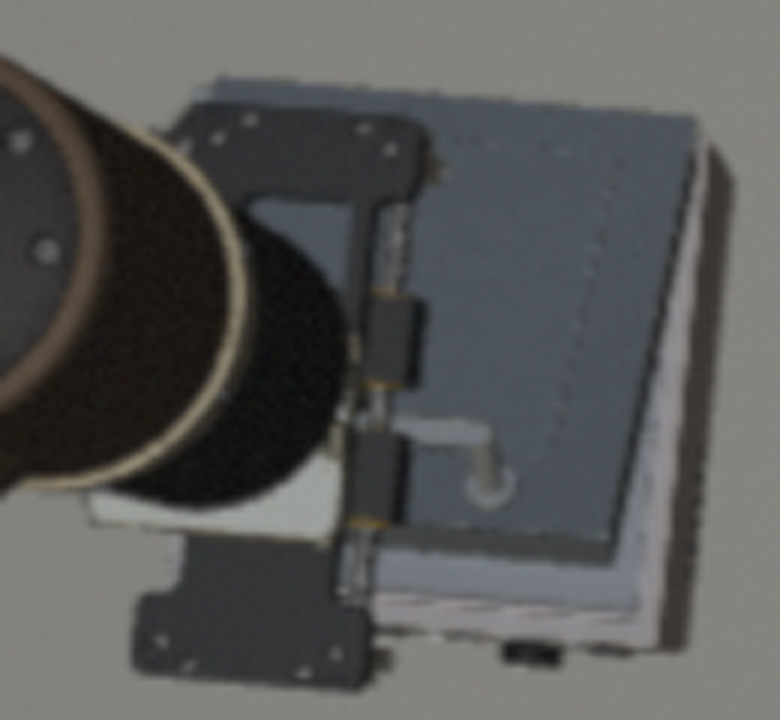

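View pics/s10f.png

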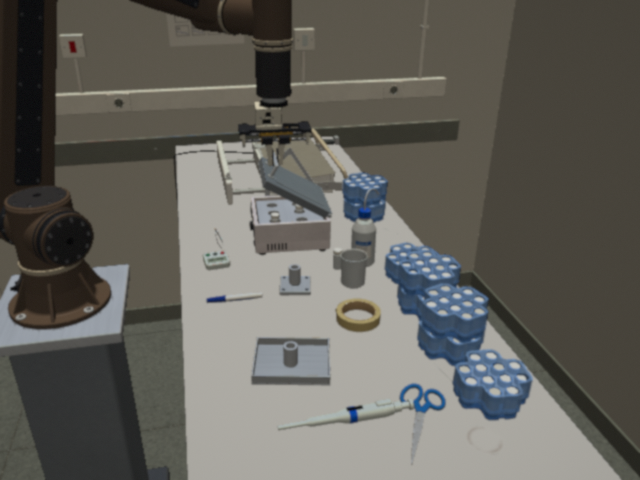

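```bash
python3 - <<'E'
from h import *
bot.line_to(np.array(bart(.557)),velocity=20)
bot.pause(.7)
s=bot.read_state();im=bot.camera('wrist')
print(s['t'],s['tcp_pos'],s['contact_force'],s['width'],np.abs(s['qvel']).max())
crop(im,290,20,450,140,5,'w11a')
E
```

```text
29.3917 [568.46180224 213.89147563 234.23908057] [-13.43153667   2.32598208   3.82960379] 9.046472775152067 0.0010529682653156254
```

View pics/w11a.png

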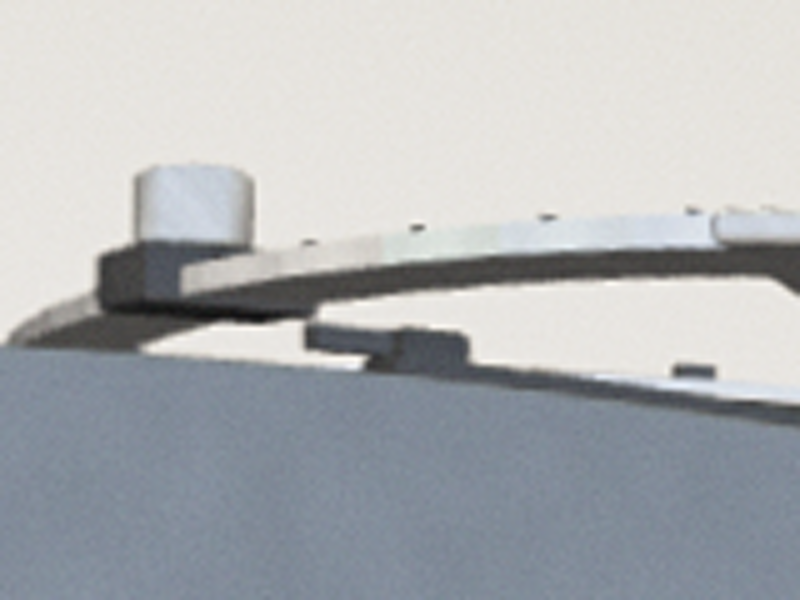

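The pointer tip at (306,337) in the crop now lines up with the tooth end at (316,308). The lid is still and gripped, so I'm handing in.

```bash
python3 - <<'E'
from plant import bot
print(bot.close_job())
E
```

```text
the job is handed in; nothing more can be done
None
```

I handed in the job at about 29.4 s with the lid held at the index. Handing in reported no verdict.

- **Sleeve that fits:** Sleeve 1 slid down the pin with little resistance and stopped 15 mm above its pick height, exactly at the collar. I released it there. The wrist picture afterwards shows it home and upright.
- **Sleeve that binds:** The wrist picture showed the narrowing step inside sleeve 2, so I put it straight in the tray without trying it on the pin. It stands upright near the middle, let go.
- **Lid:** I gripped the bar with a 30 N grip setting and lifted it along its arc to about 0.55–0.56 rad. My index estimate is 0.55 rad, from the side picture and the wrist views. The final wrist picture shows the pointer tip within about 1–2 mm of the tooth along its travel and 2–3 mm to the side. The lid was still, with about 14 N on the tool.
- **Disagreement in the checks:** One step before the end, the lid angle worked out from the arm's height was 0.554 rad and from its forward travel 0.535 rad. I made a last nudge of +0.008 rad. The remaining uncertainty is about 2–3 mm at the pointer, against the 8 mm allowed.
- **Bench and index:** The last pictures showed no bystander or the index visibly moved. I checked this by eye and did not measure it.

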